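# Stand the kit tin heavy end down in its rack

### The job

Put the loose kit tin away with the other two. A heavy lock cylinder is packed in one end of it and nothing outside shows which: lift the tin clear by its bail and see which end dips, stand it upright with that heavy end down, then slide it squarely home against the back of the rack's empty middle bay. Leave the two stored tins where they stand and do not disturb the screwdriver and the caliper lying nearby.

Things in the scene. Friction and masses are not known exactly. Their poses are not given: they have to be found in the camera images.
- tin: Closed grey metal kit tin with steel corners, 170 long (its x) x 60 wide (y) x 46 mm high (z), 0.7 kg. It lies lid up on a grey tool mat (250 x 350 mm, top 2.7 mm above the worktop, right edge at y -0.14). Origin: centre of its underside. Both ends look alike; the +x or the -x half holds most of the weight ('contents' in the rules, whose pose is not given). Friction about 0.6.
- tin_mid (a point): Middle of the tin, axes as the tin: 23 mm above its underside when it lies, 85 mm above its lower end when it stands. Hanging from the upright bail, the tin tilts 60 to 70 degrees; its lowest line, the underside edge of the heavy end, is then below the grip bar. Rested on that edge and swung on to the side its lid faces, it comes to stand on its heavy end, lid facing that way.
- bail (a joint): Angle of the tin's bail (rad), a U of 5 mm wire, 77 mm over its legs, that swings on pins at the middle of the tin's long sides, 32 mm above the underside. 0: square to the lid; positive: leaning to the tin's +x end; stops at 1.31 either way, near the lid. Slight friction keeps it where it is left. While the tin hangs from it, it leans towards the light end.
- grip_bar (a point): Middle of the bail's grip bar, a black sleeve 10 mm thick and 44 mm long that lies along the tin's y, 80 mm from the pins (112 mm above the underside when the bail is square to the lid).
- rack: Metal rack fixed on the worktop right of the mat: back panel 261 x 60 mm high and four dividers 3 mm thick, 70 deep, 60 high; three bays 83 mm wide, open in front (roughly to the robot's left), above, and to the worktop below. Origin: middle of its footprint, on the worktop; x points from the open front to the back panel, y along the panel, z up.
- bay (a point): Empty middle bay: the point on the worktop at the middle of the back panel's inner face. Axes as the rack; the bay reaches 70 mm from here to the divider fronts along -x.
- kit_left: Stored kit tin of the same kind, standing on end (170 mm tall) in the bay on the rack's +y side. Origin: centre of its lower end; z up.
- kit_right: Stored kit tin of the same kind, standing on end in the bay on the rack's -y side. Origin: centre of its lower end; z up.
- driver: Bystander: screwdriver with a yellow handle, 174 mm long, lying behind the mat. Origin about its middle.
- calliper: Bystander: digital caliper, 200 mm long, lying left of the mat. Origin about its middle.

How it is judged:
On the way, in this order (a step that is already met when the one before it is completed fails the run):
1. the tin hangs clear of the mat from its bail, one end dipping (height (world z) of tin_mid above 0.105 m and angle between the x axis of tin and the z axis of rack, either way round below 1 rad and contact force between the fingers and bail above 0.5 N), for 0.3 s.
2. the tin stands upright on its heavy end (angle between the x axis of tin and the z axis of rack, either way round below 0.1 rad and height (world z) of contents below 0.065 m and height (world z) of tin_mid below 0.095 m and linear speed of tin below 0.03 m/s), for 0.3 s.
At the end, for the whole second after the job is handed in: The tin stands upright (within 0.1 rad) with its heavy end at the bottom, at rest in the empty middle bay: its middle within 20 mm of the bay's centre line and no more than 42 mm from the back panel (30 mm when its 60 mm width touches the panel square on), square to the rack within 0.2 rad (all of step 2 and x of tin_mid in the frame of bay between -0.042 and 0 m and y of tin_mid in the frame of bay between -0.02 and 0.02 m and (angle between the y axis of tin and the x axis of rack, either way round below 0.2 rad or angle between the y axis of tin and the y axis of rack, either way round below 0.2 rad)).
It fails at once if a stored tin is knocked over or shoved more than 30 mm (angle between any of kit_left, kit_right's own z axis and vertical above 0.2 rad or distance of any of kit_left, kit_right from where it was at the start of the episode above 0.03 m).
It fails at once if the screwdriver or the caliper is moved more than 30 mm (distance of any of driver, calliper from where it was at the start of the episode above 0.03 m).
It also fails if it takes over 67 s, if anything falls off the work surface, if the arm or the gripper's body presses on something with over 40 N, if the wrist force passes 120 N, or if a joint passes its speed limit or range.

### The arm

A 7-joint arm with a two-finger parallel gripper is mounted at the origin on a cart in front of the work surface, level with it; the furniture and walls round the work are solid. World frame = base frame: x ahead of the robot, y to its left, z up, the work surface at z = 0. Lengths are in m, angles in rad, forces in N, time in s.
With the tool pointing down it reaches from about 0.4 to 0.875 m from the base axis. Payload 4.4 kg.
Tool frame: the origin (TCP) lies between the finger pads; the fingertips stand 25 mm ahead of it and the grasp point (between the pads) lies 6 mm ahead of it; z points along the fingers, y is the line along which they close (so a half turn about z gives the same grasp; the last joint's range is limited). The gripper opens to 85 mm and grips with 20 to 120 N. Pads are 22 mm wide; open, the fingers measure 114 mm over their backs; the gripper's body (76 mm by 85 mm) begins 54 mm behind the grasp point. The pads swing forward as they close: fully open they stand 13 mm farther back than shut.
Start: joints at [1.224, 0.628, 0.038, 1.517, -0.027, 0.996, -0.02], TCP at [0.18, -0.625, 0.256] pointing down, gripper open.
Joint ranges: [-3.06, 3.06], [-0.37, 2.12], [-1.25, 1.32], [0.18, 2.47], [-1.1, 4.24], [0.23, 1.98], [-2.94, 2.94]. Speed limits (rad/s): [2.57, 2.57, 3.14, 3.14, 3.14, 3.14, 3.14].

### API

Orientations are given as a 3x3 rotation matrix whose columns are the frame's x, y, z axes.
In Python, from bench import bot, readout, imaging, finder gives the robot as it stands. Calls block until the motion is done:
- bot.goto(position, orientation): joint-space move of the TCP to a pose.
- bot.line_to(position, rate=0.15, orientation=None): straight line of the TCP; orientation=None keeps the orientation; rate is the mean speed in m/s.
- bot.set_joints(angles): joint-space move.
- bot.open_gripper() and bot.grasp(): open the fingers fully, or close them until they stop; the grip force is fixed at half the most.
- bot.hold(seconds).
- bot.solve_ik(position, orientation): joint angles nearest the present ones, or None.
- readout.observe(): the state.
- imaging.grab_frame(name): name is "scene" or "top" or "wrist"; returns a dict with "frame" (384x512x3 uint8, blue, green, red), "z_map" (384x512 float32, m along the optical axis (not along the pixel's ray), 0 where there is no reading), "fx", "fy", "cx", "cy" (pixels), "R" (3x3) and "t" (3): a world point X has camera coordinates R X + t. Camera axes: x right, y down, z forward; pixel columns grow to the right and rows downward; lengths in m; the calibration is good to about 2 mm. A picture is of the moment at which its call begins.
A pose or a line that the arm cannot do raises bot.IKError and nothing moves.
- bot.job_done(): hands the job in; it is judged then, once.
Trained networks look in the newest picture that a camera, given by its name, has taken for a name from the list of things; names that differ only in an ending like _2 or _b are one class to them, and where a whole thing is asked for, a point or a joint stands for the part that bears it (a point fixed in the world has none). Each returns a list of dicts, best first, with "confidence" (0 to 1); they miss things now and then, are a little off and sometimes report something else, mostly with a low value. They report only what shows in the picture. A call takes as long as a camera call.
- finder.silhouettes(camera, thing): "pixels" (384x512 bool, what is visible of it) and "box" ([left, top, width, height] in pixels, round what is visible of it).
The state is a dict: "clock": time; "joints": joint angles; "dq": joint speeds; "joint_torque": joint torques, N m; "tool_pos": TCP position; "tool_rot": TCP orientation; "ft_force": force on the tool from outside, world axes, zero at the start; "wrist_torque": the same for the moment, N m; "gripper_width": opening from 0.0 (shut) to 1.0 (fully open); "gripper_force": force on a finger pad.
Only numpy, scipy, OpenCV 4.12 (cv2) and the standard library are available. Lean on these libraries where they do the work, as an engineer would, in place of code of your own. Each camera call takes 0.05 s, during which the arm holds its last target. There are 200 camera calls.

## Working session

There is one attempt and no reset: what is moved stays moved. The work goes in short steps, each a Python script; the robot and the scene stay as the last script left them, time stands still between calls to the robot, and variables do not carry over. Pictures are saved under pics/ and viewed, at most 10 in all, crops included, and the job is handed in when it is done.

```bash
ls; mkdir -p pics; cat > h.py <<'E'
import numpy as np, cv2
from bench import bot, readout, imaging, finder
def cloud(f):
    z=f["z_map"]; v,u=np.mgrid[:z.shape[0],:z.shape[1]]
    c=np.stack([(u-f["cx"])/f["fx"]*z,(v-f["cy"])/f["fy"]*z,z],-1)
    return (c-f["t"])@f["R"]
E
python3 - <<'E'
from h import *
ims=[]
for c in ["scene","top"]:
    f=imaging.grab_frame(c); np.savez("pics/%s0.npz"%c,**f); ims.append(f["frame"]); P=cloud(f)
    cp=-f["R"].T@f["t"]; print(c,cp.round(3),f["R"][2].round(2),f["fx"])
    for t in ["tin","bail","rack","kit_left","driver","calliper"]:
        for s in finder.silhouettes(c,t)[:3]:
            p=P[s["pixels"]&(f["z_map"]>0)]
            if len(p): print(t,round(s["confidence"],2),s["box"],np.median(p,0).round(3),np.percentile(p,2,axis=0).round(3),np.percentile(p,98,axis=0).round(3))
cv2.imwrite("pics/a.png",cv2.resize(np.vstack(ims),(600*512//768*2//2,600)) if 0 else np.hstack(ims)[:, :][:, ::1] if 0 else ims[0]); cv2.imwrite("pics/b.png",ims[1])
print(readout.observe()["clock"])
E
```

```text
bench.py
pics
scene [ 0.409 -0.741  0.46 ] [ 0.14  0.89 -0.43] 354.82471530367314
tin 0.75 [226.0, 197.6, 38.6, 56.9] [ 0.479 -0.018  0.05 ] [ 0.455 -0.103  0.011] [0.525 0.05  0.114]
bail 0.51 [226.7, 199.2, 38.3, 23.0] [ 0.487 -0.053  0.106] [ 0.455 -0.057  0.004] [0.548 0.125 0.114]
rack 0.64 [224.7, 261.3, 147.8, 68.9] [ 0.56  -0.278  0.027] [ 0.438 -0.301  0.002] [ 0.696 -0.212  0.064]
kit_left 0.87 [322.2, 208.5, 48.4, 71.9] [ 0.642 -0.261  0.127] [ 0.623 -0.274  0.042] [ 0.678 -0.203  0.171]
kit_left 0.7 [227.1, 197.6, 39.3, 25.2] [ 0.493 -0.052  0.105] [ 0.455 -0.057  0.003] [0.554 0.172 0.114]
kit_left 0.21 [230.4, 211.9, 41.8, 80.7] [ 0.478 -0.275  0.135] [ 0.452 -0.286  0.051] [ 0.505 -0.223  0.172]
driver 0.55 [282.1, 191.2, 34.6, 28.9] [0.641 0.091 0.024] [0.62  0.007 0.001] [0.672 0.156 0.033]
driver 0.54 [173.8, 179.7, 59.8, 9.3] [0.375 0.275 0.009] [0.306 0.252 0.001] [0.489 0.308 0.015]
calliper 0.8 [173.3, 179.1, 59.9, 10.5] [0.374 0.274 0.009] [0.307 0.251 0.001] [0.491 0.309 0.015]
top [ 0.43  -0.011  1.272] [ 0.1  -0.   -0.99] 444.5961884800336
tin 0.7 [216.5, 200.9, 59.8, 24.1] [ 0.491 -0.018  0.048] [ 0.462 -0.096  0.041] [0.521 0.063 0.11 ]
bail 0.57 [249.0, 199.3, 15.2, 28.8] [ 0.496 -0.048  0.105] [ 0.454 -0.054  0.001] [ 0.533 -0.021  0.114]
rack 0.97 [307.8, 137.1, 41.8, 88.8] [ 0.58  -0.271  0.04 ] [ 0.444 -0.297 -0.002] [ 0.691 -0.2    0.064]
rack 0.22 [311.7, 133.1, 33.0, 31.3] [ 0.645 -0.224  0.166] [ 0.62  -0.26   0.026] [ 0.675 -0.201  0.172]
kit_left 0.88 [306.1, 132.6, 40.7, 32.1] [ 0.644 -0.225  0.165] [ 0.62  -0.262  0.009] [ 0.675 -0.202  0.172]
driver 0.62 [187.6, 152.4, 29.4, 14.0] [0.641 0.113 0.026] [0.622 0.069 0.018] [0.661 0.155 0.033]
calliper 0.68 [131.8, 214.3, 21.5, 72.2] [0.362 0.278 0.008] [0.302 0.251 0.001] [0.491 0.301 0.015]
0.7
```

View pics/a.png

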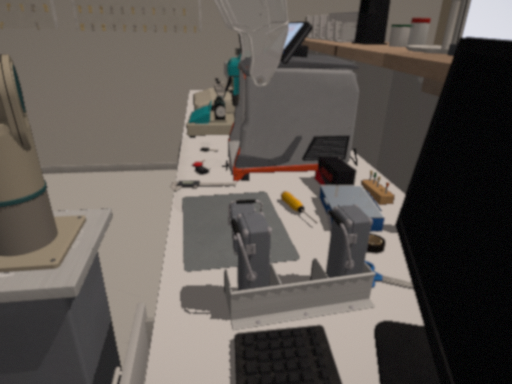

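View pics/b.png

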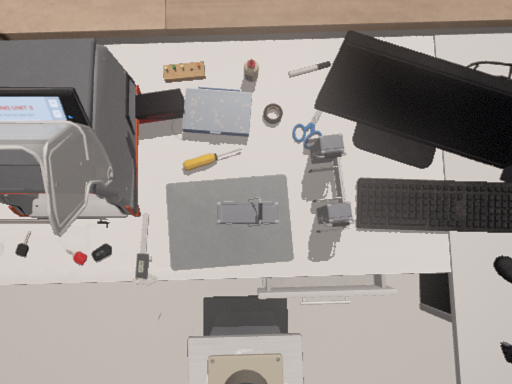

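The tin lies along world y at top (247,212), with its bail bar near (257,213). The rack is on the right at top (307–350,137–226), opening towards the mat, with stored tins at (330,146) and (336,212). Next I fit the tin, bail and rack.

```bash
python3 - <<'E'
from h import *
out=[]
for c in ["top","scene"]:
    f=dict(np.load("pics/%s0.npz"%c)); P=cloud(f)
    ok=f["z_map"]>0
    def sel(x0,x1,y0,y1,z0,z1):
        X,Y,Z=np.moveaxis(P,-1,0); return P[ok&(X>x0)&(X<x1)&(Y>y0)&(Y<y1)&(Z>z0)&(Z<z1)]
    def rect(p): 
        r=cv2.minAreaRect((p[:,:2]*1000).astype(np.float32)); return np.round(r[0],1),np.round(r[1],1),round(r[2],1),len(p)
    print(c,"lid",rect(sel(.42,.56,-.13,.1,.042,.056)),np.median(sel(.42,.56,-.13,.1,.042,.056)[:,2]))
    b=sel(.42,.56,-.1,.1,.09,.13); print("bar",rect(b),np.median(b,0),b.max(0))
    p=sel(.4,.74,-.34,-.16,.054,.068); print("racktop",rect(p)); 
    for k in [(.59,.7),(.43,.54)]:
        q=sel(*k,-.33,-.17,.16,.18); print("kit",rect(q))
        q=sel(*k,-.33,-.12,.07,.158); print("kit lower", np.percentile(q,[2,50,98],axis=0).round(3).tolist())
    m=(f["frame"][125:240,180:370] if c=="top" else f["frame"][185:330,215:380]); out.append(cv2.resize(m,(780,290 if 0 else 460)))
    # back panel points
    if c=="top":
        for x in np.arange(.42,.72,.02):
            s=p[abs(p[:,0]-x)<.01]; 
            if len(s): print(round(x,2),np.percentile(s[:,1],[5,50,95]).round(3),len(s))
cv2.imwrite("pics/c.png",out[0]);cv2.imwrite("pics/d.png",out[1])
E
```

```text
top lid (array([490.5, -18.1]), array([168.2,  74.2]), 88.9, 1258) 0.04745412820482979
bar (array([491.5, -47.2]), array([12.8, 74.4]), 88.3, 78) [ 0.49065978 -0.04994348  0.10871663] [ 0.52881972 -0.03971402  0.11624107]
racktop (array([ 565.9, -242.8]), array([260.6,  74.3]), 3.8, 260)
kit (array([ 648.3, -234.8]), array([58.9, 64.5]), 4.8, 513)
kit lower [[0.624, -0.269, 0.072], [0.638, -0.204, 0.122], [0.67, -0.197, 0.157]]
kit (array([ 475.1, -245.8]), array([58.2, 62.9]), 5.6, 531)
kit lower [[0.45, -0.282, 0.072], [0.471, -0.215, 0.123], [0.499, -0.208, 0.157]]
0.44 [-0.287 -0.258 -0.219] 38
0.46 [-0.285 -0.266 -0.217] 6
0.48 [-0.216 -0.215 -0.215] 5
0.5 [-0.214 -0.214 -0.214] 2
0.52 [-0.28  -0.261 -0.214] 41
0.54 [-0.281 -0.278 -0.275] 20
0.56 [-0.279 -0.275 -0.273] 19
0.58 [-0.276 -0.274 -0.271] 18
0.6 [-0.274 -0.254 -0.208] 42
0.62 [-0.273 -0.269 -0.212] 30
0.64 [-0.271 -0.256 -0.205] 23
0.66 [-0.204 -0.203 -0.202] 5
0.7 [-0.217 -0.211 -0.199] 11
scene lid (array([486.9, -21.5]), array([168.9,  61.3]), 79.6, 301) 0.04999762012262664
bar (array([492.2, -51.6]), array([13.4, 75.9]), 86.4, 139) [ 0.48933114 -0.05372     0.1088497 ] [ 0.53050477 -0.04257063  0.11418113]
racktop (array([ 567.9, -243.3]), array([261.4,  75.7]), 4.7, 1274)
kit (array([ 649.3, -238.4]), array([58. , 63.6]), 4.7, 743)
kit lower [[0.63, -0.275, 0.072], [0.641, -0.263, 0.116], [0.677, -0.203, 0.156]]
kit (array([ 476.6, -249.9]), array([58.5, 64.2]), 5.1, 810)
kit lower [[0.458, -0.286, 0.072], [0.48, -0.276, 0.116], [0.506, -0.237, 0.156]]
```

View pics/c.png

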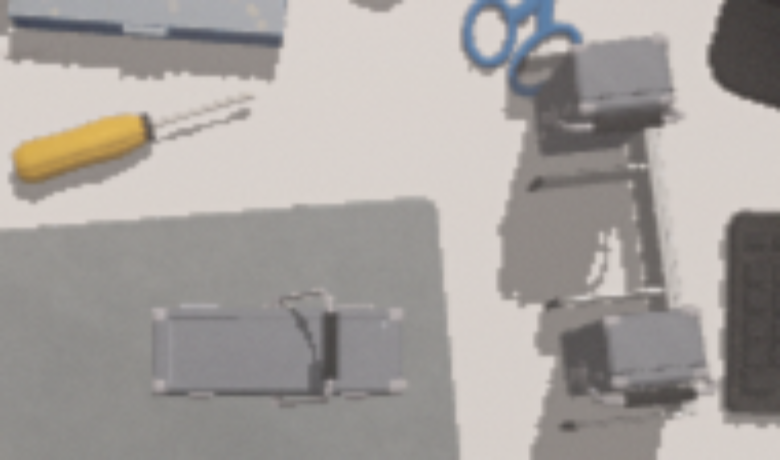

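The crop shows the bail bar at crop (330,345), leaning to the tin's −y end. The stored tins stand with their 60 mm side along the rack's depth, and the middle bay is clear. Next I check IK for both outcomes.

```bash
cat >> h.py <<'E'
A=np.deg2rad(4.5); RX=np.array([np.sin(A),-np.cos(A),0]); RY=np.array([np.cos(A),np.sin(A),0]); Z=np.array([0,0,1.])
BAY=np.array([.5695,-.2755,0])
PIN=np.array([.4905,-.0185,.035]); T=np.array([.02,1,0])/np.hypot(.02,1)
def rot(y,tilt=0,d=None):
    """tool down, closing along y; tilt: body leans towards unit horizontal d"""
    z=-Z
    if d is not None: z=-(np.cos(tilt)*Z+np.sin(tilt)*d)
    y=y-z*(y@z); y/=np.linalg.norm(y); return np.column_stack([np.cross(y,z),y,z])
E
python3 - <<'E'
from h import *
q=readout.observe(); print(q["tool_rot"].round(2) if hasattr(q["tool_rot"],'round') else q["tool_rot"],q["ft_force"])
f=lambda v: None if v is None else np.round(v,2)
for g in (1,-1):
    print(g,"grasp",f(bot.solve_ik([.49,-.0245,.112],rot(g*T))),"hi",f(bot.solve_ik([.49,-.0245,.25],rot(g*T))))
    for tl in (0,.3,.6):
        print("  bay y=g*RX",tl,f(bot.solve_ik(BAY-.03*RX+.25*Z,rot(g*RX,tl,RX))), f(bot.solve_ik(BAY+.01*RX+.16*Z,rot(g*RX,tl,RX))))
E
```

```text
[[ 0.96  0.28  0.  ]
 [ 0.28 -0.96 -0.  ]
 [ 0.    0.   -1.  ]] [-0.20889302  0.94097589 -0.90088546]
1 grasp [ 0.4   0.71 -0.62  2.07  0.74  0.59  0.81] hi [ 0.53  0.5  -0.77  1.94  0.46  0.87  1.07]
  bay y=g*RX 0 [ 0.33  0.59  0.06  1.62 -0.04  0.93 -1.09] [ 0.37  0.72  0.09  1.64 -0.08  0.78 -1.  ]
  bay y=g*RX 0.3 [ 0.49  0.68 -0.    1.48 -0.27  1.16 -0.87] [ 0.56  0.81 -0.03  1.48 -0.26  1.04 -0.8 ]
  bay y=g*RX 0.6 [ 0.61  0.8  -0.03  1.34 -0.44  1.41 -0.74] [ 0.67  0.94 -0.07  1.31 -0.41  1.33 -0.69]
-1 grasp [-0.09  0.64  0.11  2.08 -0.17  0.42 -1.43] hi [ 0.01  0.41 -0.03  1.96  0.02  0.77 -1.62]
  bay y=g*RX 0 [ 0.8   0.68 -0.74  1.61  0.51  1.06  1.56] [ 0.81  0.81 -0.68  1.63  0.61  0.93  1.55]
  bay y=g*RX 0.3 [ 0.94  0.81 -0.86  1.47  0.32  1.2   1.75] [ 0.96  0.94 -0.82  1.47  0.4   1.1   1.79]
  bay y=g*RX 0.6 [ 1.03  0.96 -0.95  1.33  0.18  1.36  1.86] [ 1.04  1.1  -0.91  1.29  0.26  1.31  1.92]
```

```bash
python3 - <<'E'
from h import *
R=rot(-T); p=np.array([.4905,-.0245,.0])
bot.goto(p+[0,0,.2],R); bot.line_to(p+[0,0,.112],.1); bot.grasp()
q=readout.observe(); print(q["gripper_width"],q["gripper_force"],q["tool_pos"],q["clock"])
bot.line_to(p+[0,0,.222],.06); bot.hold(.6)
q=readout.observe(); print(q["ft_force"],q["wrist_torque"],q["gripper_width"],q["gripper_force"],q["clock"])
for c in ["scene","top"]:
    f=imaging.grab_frame(c); np.savez("pics/%s1.npz"%c,**f); P=cloud(f)
    for t in ["tin"]:
        for s in finder.silhouettes(c,t)[:3]:
            p=P[s["pixels"]&(f["z_map"]>0)]
            if len(p): print(c,t,round(s["confidence"],2),s["box"],np.percentile(p,2,axis=0).round(3),np.percentile(p,98,axis=0).round(3))
    if c=="scene": a=f["frame"][120:300,140:360]
f=imaging.grab_frame("wrist"); cv2.imwrite("pics/e.png",np.vstack([cv2.resize(a,(660,360)),cv2.resize(np.hstack([imaging.grab_frame("top")["frame"],f["frame"]]),(660,240))]))
E
```

```text
0.09468931992660957 58.36349844932556 [ 0.49057325 -0.02450528  0.11217819] 4.8333
[ 0.12234321 -0.02825758 -6.63388425] [ 0.01931629 -0.01595628 -0.0041758 ] 0.09478469321486574 60.029881834564094 7.4167
scene tin 0.68 [226.9, 140.3, 38.2, 77.1] [ 0.458 -0.062  0.052] [0.572 0.288 0.226]
```

View pics/e.png

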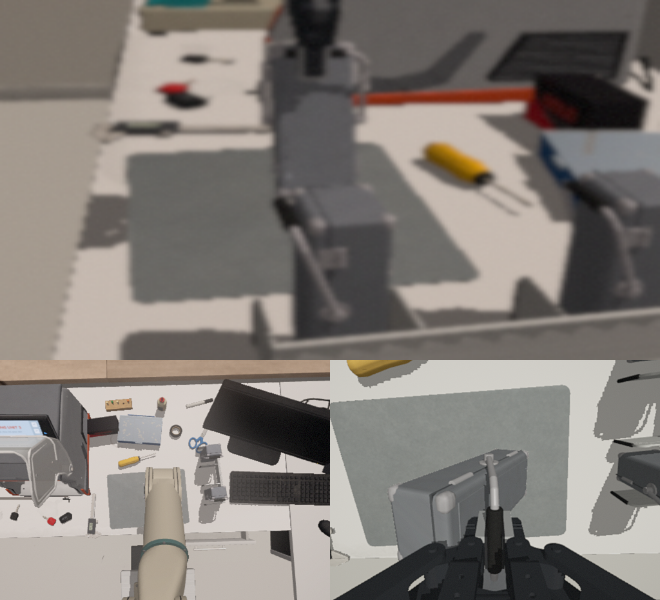

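```bash
python3 - <<'E'
from h import *
f=dict(np.load("pics/scene1.npz")); P=cloud(f).reshape(-1,3)
p=P[(P[:,0]>.455)&(P[:,0]<.53)&(P[:,1]>-.12)&(P[:,1]<.1)&(P[:,2]>.01)&(P[:,2]<.3)]
for z in np.arange(.02,.24,.015):
    s=p[abs(p[:,2]-z)<.0075]; print(round(z,3),len(s),np.percentile(s,[10,50,90],axis=0)[:,:2].round(3).tolist() if len(s) else "")
f=imaging.grab_frame("wrist"); P=cloud(f).reshape(-1,3); np.savez("pics/w1.npz",**f)
p=P[(P[:,0]>.455)&(P[:,0]<.53)&(P[:,1]>-.12)&(P[:,1]<.12)&(P[:,2]>.012)&(P[:,2]<.19)]
for y in np.arange(-.1,.11,.02):
    s=p[abs(p[:,1]-y)<.01]; print(round(y,3),len(s),np.percentile(s,[10,50,90],axis=0)[:,2].round(3).tolist() if len(s) else "")
E
```

```text
0.02 0 
0.035 0 
0.05 0 
0.065 1 [[0.462, -0.056], [0.462, -0.056], [0.462, -0.056]]
0.08 80 [[0.464, -0.064], [0.479, -0.061], [0.511, -0.058]]
0.095 210 [[0.467, -0.06], [0.491, -0.057], [0.516, -0.052]]
0.11 213 [[0.466, -0.053], [0.491, -0.05], [0.516, -0.046]]
0.125 212 [[0.468, -0.047], [0.491, -0.044], [0.516, -0.04]]
0.14 218 [[0.467, -0.04], [0.493, -0.036], [0.518, -0.03]]
0.155 241 [[0.464, -0.033], [0.489, -0.03], [0.518, -0.023]]
0.17 236 [[0.464, -0.027], [0.49, -0.023], [0.518, -0.02]]
0.185 240 [[0.464, -0.022], [0.491, -0.018], [0.522, -0.014]]
0.2 196 [[0.463, -0.035], [0.484, -0.011], [0.523, -0.006]]
0.215 176 [[0.462, -0.042], [0.488, -0.027], [0.521, -0.003]]
0.23 171 [[0.471, -0.042], [0.49, -0.029], [0.517, 0.002]]
-0.1 0 
-0.08 0 
-0.06 1115 [0.078, 0.093, 0.107]
-0.04 2586 [0.106, 0.13, 0.15]
-0.02 1950 [0.117, 0.174, 0.187]
0.0 1104 [0.131, 0.163, 0.186]
0.02 511 [0.162, 0.179, 0.188]
0.04 1 [0.19, 0.19, 0.19]
0.06 0 
0.08 0 
0.1 0
```

The scene depth shows the lid tilted about 24° off vertical and facing −y, so the −y end is the heavy one, pointing towards the rack. I carry it as held into the bay, lower it to contact, and then swing it upright towards the back panel.

```bash
cat >> h.py <<'E'
B0=.075
def tcp(pu,pv,pz,beta):
    """TCP pose for pins at rack coords (pu,pv,pz) and bail leaning beta to RX"""
    tl=beta-B0; pin=BAY*[1,1,0]+pu*RX+pv*RY+pz*Z
    bar=pin+.08*(np.sin(beta)*RX+np.cos(beta)*Z); R=rot(RX,tl,RX)
    return bar+.003*R[:,2],R
E
python3 - <<'E'
from h import *
q=readout.observe(); p0=np.array(q["tool_pos"])
bot.line_to(p0+[0,0,.10],.12)
p,R=tcp(-.061,0,.27,B0); bot.line_to(p,.12,R); bot.hold(.5)
f=imaging.grab_frame("wrist"); g=imaging.grab_frame("scene"); np.savez("pics/scene2.npz",**g)
cv2.imwrite("pics/f.png",np.hstack([cv2.resize(f["frame"],(400,300)),cv2.resize(g["frame"][100:340,160:400],(400,300))]))
q=readout.observe(); print(p,q["tool_pos"],q["ft_force"],q["clock"])
P=cloud(g).reshape(-1,3)-BAY; u,v,z=P@RX,P@RY,P[:,2]
for zz in np.arange(.19,.33,.02):
    m=(abs(z-zz)<.01)&(abs(v)<.06)&(abs(u+.05)<.1); print(round(zz,2),m.sum(),np.percentile(u[m],[10,50,90]).round(3),np.percentile(v[m],[3,50,97]).round(3)) if m.sum() else 0
E
```

```text
[ 0.56518431 -0.22066394  0.34677511] [ 0.56518408 -0.2206544   0.34675512] [-0.63133844  0.28963341 -7.4300151 ] 11.2583
0.19 106 [-0.052 -0.018 -0.016] [-0.028 -0.022  0.027]
0.21 560 [-0.035 -0.02  -0.017] [-0.028 -0.005  0.029]
0.23 580 [-0.043 -0.029 -0.025] [-0.029 -0.005  0.028]
0.25 574 [-0.053 -0.038 -0.033] [-0.028 -0.005  0.028]
0.27 605 [-0.057 -0.047 -0.042] [-0.034 -0.003  0.037]
0.29 616 [-0.06  -0.055 -0.051] [-0.034 -0.003  0.038]
0.31 605 [-0.068 -0.063 -0.057] [-0.034 -0.004  0.038]
0.33 565 [-0.091 -0.067 -0.039] [-0.035 -0.01   0.038]
```

View pics/f.png

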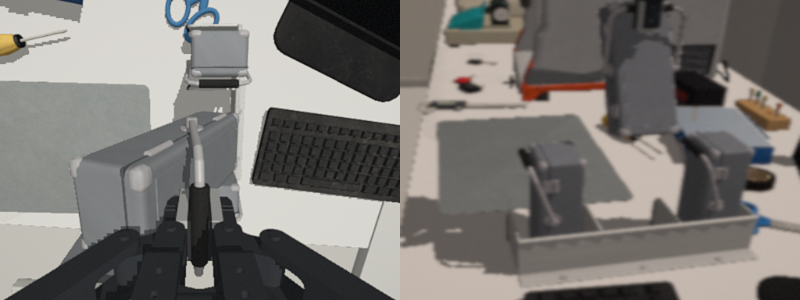

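The picture shows the tin hanging over the middle bay, centred (v ±28 mm), with its lower lid edge about 15 mm short of the panel, as predicted. Lowering to contact.

```bash
python3 - <<'E'
from h import *
F=lambda: np.array(readout.observe()["ft_force"]).round(2)
bot.line_to(tcp(-.061,0,.15,B0)[0],.12); bot.line_to(tcp(-.061,0,.096,B0)[0],.05); bot.hold(.3); f0=F(); print(f0)
z=.096
while z>.083:
    z-=.0015; bot.line_to(tcp(-.061,0,z,B0)[0],.03); bot.hold(.1); f=F(); print(round(z,4),f)
    if f[2]-f0[2]>1.5: break
print(readout.observe()["clock"])
g=imaging.grab_frame("scene");P=cloud(g).reshape(-1,3)-BAY; u,v,zz=P@RX,P@RY,P[:,2]
for h in np.arange(.07,.18,.02):
    m=(abs(zz-h)<.01)&(abs(v)<.04)&(abs(u+.05)<.1); print(round(h,2),m.sum(),np.percentile(u[m],[10,50,90]).round(3),np.percentile(v[m],[3,50,97]).round(3)) if m.sum() else 0
E
```

```text
[ 0.06 -0.05 -6.13]
0.0945 [-0.46  0.08 -7.43]
0.093 [ 0.29 -0.11 -6.28]
0.0915 [-0.42  0.22 -5.83]
0.09 [-0.86  1.22  5.25]
15.3417
0.07 584 [-0.043 -0.036  0.003] [-0.031 -0.003  0.031]
0.09 449 [-0.057 -0.047 -0.042] [-0.033 -0.002  0.034]
0.11 468 [-0.061 -0.056 -0.051] [-0.033 -0.002  0.037]
0.13 391 [-0.07  -0.063 -0.058] [-0.034 -0.007  0.038]
0.15 367 [-0.099 -0.069 -0.041] [-0.034 -0.01   0.038]
0.17 394 [-0.085 -0.053 -0.037] [-0.029 -0.009  0.033]
```

```bash
python3 - <<'E'
from h import *
F=lambda: np.array(readout.observe()["ft_force"]).round(1)
E=-.056
for th in np.deg2rad([22,19,16,13,10,7,4,2,0]):
    be=np.interp(th,[0,np.deg2rad(24)],[np.deg2rad(28),B0])
    p,R=tcp(E+.032*np.cos(th)-.085*np.sin(th),0,.085*np.cos(th)+.032*np.sin(th)-.0003,be)
    bot.line_to(p,.04,R); print(round(th,3),F())
bot.hold(.5)
print(F(),readout.observe()["clock"])
g=imaging.grab_frame("scene");P=cloud(g).reshape(-1,3)-BAY; u,v,zz=P@RX,P@RY,P[:,2]
for h in np.arange(.07,.18,.02):
    m=(abs(zz-h)<.01)&(abs(v)<.04)&(abs(u+.05)<.1); print(round(h,2),m.sum(),np.percentile(u[m],[10,50,90]).round(3),np.percentile(v[m],[3,50,97]).round(3)) if m.sum() else 0
w=imaging.grab_frame("wrist")
cv2.imwrite("pics/g.png",np.hstack([cv2.resize(w["frame"],(400,300)),cv2.resize(g["frame"][180:330,210:390],(400,300))]))
E
```

```text
0.384 [-0.2  0.9  4.8]
0.332 [ 0.4 -0.6  5.3]
0.279 [-0.4 -1.1  6.6]
0.227 [ 0.2 -2.3  6.9]
0.175 [-0.6 -2.3  5.3]
0.122 [-0.3 -2.3  5.3]
0.07 [ 0.  -3.3  5.9]
0.035 [-0.6 -3.4  6.3]
0.0 [-0.8 -2.8  6.2]
[-0.7 -2.9  5.4] 18.9583
0.07 489 [-0.014 -0.01   0.004] [-0.031 -0.003  0.031]
0.09 397 [-0.021 -0.011 -0.01 ] [-0.035 -0.005  0.036]
0.11 295 [-0.036 -0.011 -0.01 ] [-0.035 -0.015  0.027]
0.13 228 [-0.039 -0.011  0.018] [-0.035 -0.019  0.002]
0.15 378 [-0.034 -0.011  0.023] [-0.033 -0.019 -0.005]
0.17 526 [-0.046 -0.013  0.042] [-0.027 -0.011  0.008]
```

View pics/g.png

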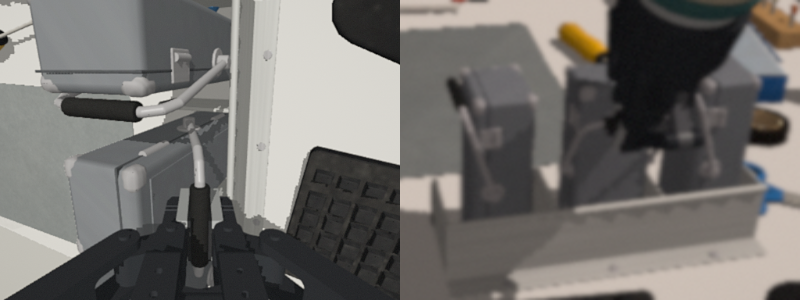

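The tin stands upright, with its lid plane at u=−11 mm at every height. I bring the bail to its stop, which blocks tipping forward, and draw the tin the last centimetre against the panel.

```bash
python3 - <<'E'
from h import *
F=lambda: np.array(readout.observe()["ft_force"])
pu=-.024; D=np.deg2rad
for b in (24,20,17,15.5):
    p,R=tcp(pu,0,.0852,D(b)); bot.line_to(p,.03,R)
f=F(); f0=f@RX; print(f.round(1))
for i in range(8):
    pu+=.0015; p,R=tcp(pu,0,.0852,D(15.5)); bot.line_to(p,.02,R); f=F(); print(round(pu,4),f.round(1),round(f@RX,1))
    if f@RX<-9: break
bot.hold(.3)
g=imaging.grab_frame("scene");P=cloud(g).reshape(-1,3)-BAY; u,v,zz=P@RX,P@RY,P[:,2]
for h in np.arange(.07,.18,.02):
    m=(abs(zz-h)<.01)&(abs(v)<.025)&(abs(u+.02)<.03); print(round(h,2),m.sum(),np.percentile(u[m],[10,50,90]).round(3)) if m.sum() else 0
print(readout.observe()["clock"])
E
```

```text
[-0.2 -0.9  6.5]
-0.0225 [ 0.2 -0.2  6.4] 0.2
-0.021 [-0.6  0.2  4.5] -0.3
-0.0195 [ 0.3  2.1 -0.4] -2.1
-0.018 [ 0.3  2.4 -2.8] -2.4
-0.0165 [-1.3  2.5 -3.2] -2.6
-0.015 [-0.1  1.2 -2.7] -1.2
-0.0135 [-1.1  3.3 -3.6] -3.4
-0.012 [-1.6  3.1 -4.4] -3.2
0.07 360 [-0.007 -0.006  0.003]
0.09 291 [-0.009 -0.007 -0.006]
0.11 255 [-0.01  -0.009 -0.007]
0.13 138 [-0.011 -0.01  -0.009]
0.15 87 [-0.013 -0.012  0.001]
0.17 278 [-0.043 -0.015  0.005]
22.6083
```

```bash
python3 - <<'E'
from h import *
F=lambda: np.array(readout.observe()["ft_force"])
D=np.deg2rad
def look():
    g=imaging.grab_frame("scene");P=cloud(g).reshape(-1,3)-BAY; u,v,zz=P@RX,P@RY,P[:,2]
    for h in np.arange(.07,.18,.02):
        m=(abs(zz-h)<.01)&(abs(v)<.028)&(abs(u+.02)<.03); print(round(h,2),m.sum(),np.percentile(u[m],[10,50,90]).round(3),np.percentile(v[m],[3,97]).round(3)) if m.sum() else 0
    return g
for b,z in ((18,.0848),(22,.0845)):
    p,R=tcp(-.012,0,z,D(b)); bot.line_to(p,.02,R); print(F().round(1))
bot.hold(.3); look()
bot.open_gripper(); bot.hold(.3); bot.line_to(p-.12*R[:,2],.1); 
bot.goto(p-.12*R[:,2]+.15*Z-.2*RX,rot(RX)); bot.hold(.3)
print(); g=look(); w=imaging.grab_frame("top"); print(readout.observe()["clock"])
P=cloud(w).reshape(-1,3)-BAY; u,v,z=P@RX,P@RY,P[:,2]
m=(abs(z-.168)<.008)&(abs(v)<.045)&(abs(u+.03)<.06)
if m.sum(): print(cv2.minAreaRect(np.column_stack([u,v])[m].astype(np.float32)*1000),m.sum())
cv2.imwrite("pics/i.png",np.hstack([cv2.resize(w["frame"][120:240,280:400],(400,300)),cv2.resize(g["frame"][180:330,210:390],(400,300))]))
E
```

```text
[-0.7  3.5 -6.6]
[-0.3  2.  -7.6]
0.07 419 [-0.008 -0.003  0.003] [-0.027  0.026]
0.09 343 [-0.009 -0.003 -0.002] [-0.028  0.026]
0.11 317 [-0.029 -0.004 -0.002] [-0.028  0.027]
0.13 167 [-0.035 -0.004 -0.003] [-0.028 -0.005]
0.15 189 [-0.037 -0.006 -0.003] [-0.028 -0.006]
0.17 341 [-0.042 -0.019 -0.005] [-0.027 -0.002]

0.07 402 [-0.007 -0.002  0.003] [-0.027  0.026]
0.09 340 [-0.01  -0.002 -0.001] [-0.028  0.025]
0.11 329 [-0.025 -0.002 -0.001] [-0.028  0.026]
0.13 252 [-0.03  -0.002 -0.001] [-0.028  0.026]
0.15 422 [-0.022 -0.002 -0.001] [-0.028  0.026]
0.17 667 [-0.038 -0.015 -0.002] [-0.027  0.026]
27.4583
```

View pics/i.png

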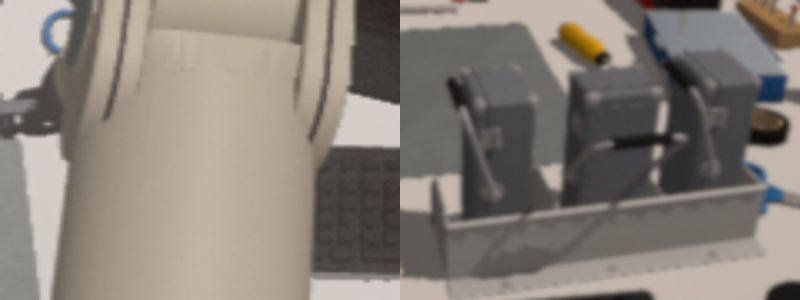

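The tin stands upright at scene crop (615,140) with its lid plane about 2 mm from the panel at every height (v −28…+26 mm), and both stored tins are in place. Handing in.

```bash
python3 -c "
from h import *
print(bot.job_done())"
```

```text
the job is handed in; nothing more can be done
None
```

The tin stands upright on its heavy end in the middle bay, about 2 mm off the back panel, and the job is handed in (27.5 s on the clock at the last check; the call returned no verdict).

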